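Sort cast blanks by weight into a latched case

ROBOT

A 6-joint arm with a two-finger parallel gripper is mounted at the origin on a cart in front of the work surface, level with it; the furniture and walls round the work are solid. World frame = base frame: x ahead of the robot, y to its left, z up, the work surface at z = 0. Lengths are in m, angles in rad, forces in N, time in s.
With the tool pointing down it reaches from about 0.4 to 0.825 m from the base axis. Payload 7 kg.
Tool frame: the origin (TCP) lies at the very end of the fingers, on their centre line; the grasp point (between the pads) lies 19 mm behind it; z points along the fingers, y is the line along which they close (so a half turn about z gives the same grasp; the last joint's range is limited). The gripper opens to 88 mm and grips with 3 to 60 N. Pads are 19 mm wide; open, the fingers measure 130 mm over their backs; the gripper's body (78 mm by 193 mm) begins 47 mm behind the grasp point.
Start: joints at [-0.841, 0.359, 0.012, 0, -1.224, -0.288], TCP at [0.289, -0.61, 0.192] pointing down, gripper open.
Joint ranges: [-3.07, 3.07], [-1.43, 2.12], [-1.02, 1.25], [-3.03, 1.67], [-3.05, -0], [-3.03, 3.03]. Speed limits (rad/s): [2.39, 2.39, 3.01, 3.14, 3.14, 3.14].

INTERFACE

Orientations are given as [roll, pitch, yaw] about the fixed x, y, z axes, in that order (R = Rz(yaw) Ry(pitch) Rx(roll)).
In Python, from station import arm, grab_frame gives the robot as it stands.
- The arm moves only by the tool jog_arm, never from a script. Its argument "deltas" is a list that holds one entry, the list of rows, each a list of 4 numbers: the shift along the tool's x, y, z in units of 60 mm (1.0 is 60 mm), then the turn about the tool's z in units of 5 degrees (1.0 is 5 degrees). A call has 1 to 8 rows; each row is the pose to reach, as a shift and turn from the pose commanded when the call began, along the tool's axes at that moment; what a row does not reach only later rows make up. A row lasts 1/8 s, in which the tool goes at most 62.5 mm and 10.7 degrees, less where a joint would pass 70% of its speed; a pose out of reach is approached as far as the arm can. A call with a gripper value outside its range is refused whole. "grip" is the finger opening in mm, from 0 to 87.6, set as the call begins (left out, the last holds). The fingers move at their own pace and stop on an object; "squeeze" is the grip in N (left out, the last holds). Time passes only in rows, so rows that repeat a pose let the fingers close. It gives the time, the measured TCP pose, the force, the opening and the grip force at its end, in the units of the state.
- arm.get_state(): the state, without advancing time (a new reading comes with each control period).
- grab_frame(name): name is "scene" or "top"; returns a dict with "img" (384x512x3 uint8, red, green, blue), "vfov" (degrees; the focal length in pixels is half the picture's height over the tangent of half this angle, whatever the lens; pixels are square), "cx", "cy" (the principal point, pixels), "xyz" and "rotation" of the camera in the world. Camera axes: x right, y down, z forward; pixel columns grow to the right and rows downward; lengths in m; the calibration is good to about 2 mm. A picture is of the moment at which its call begins. There is no depth.
- arm.job_done(): hands the job in; it is judged then, once.
The state is a dict: "t": time; "q": joint angles; "qd": joint speeds; "joint_efforts": joint torques, N m; "eef_pos": TCP position; "ee_rot": TCP orientation; "force": force on the tool from outside, world axes, zero at the start; "moment": the same for the moment, N m; "width": finger opening in m; "gripper_force": force on a finger pad.
Only numpy, scipy, OpenCV 4.12 (cv2) and the standard library are available. Lean on these libraries where they do the work, as an engineer would, in place of code of your own. Each camera call takes 0.05 s, during which the arm holds its last target. There are 200 camera calls.

TASK

Flip the toggle latch of the green case fully open and raise its lid until it stays up by itself. The two pink blanks in the sloping rack look alike but may be solid or hollow inside: feel the weight of each, stand every one of more than 300 g upright on the floor of the case, setting it down gently, and leave any lighter one standing in the rack (within 40 g of 300 g either is right). Knock no blank over and leave the other things on the bench where they are.

Things in the scene. Friction and masses are not known exactly. Their poses are not given: they have to be found in the camera images.
- blank_a: pink cast cylinder, 58 mm in diameter and 75 mm tall, flat ends; one of two that look the same. Origin at the centre of its underside, z along its axis, up out of the rack. Each weighs anything from 90 g to 530 g, drawn anew and independently every time; only lifting it tells (weights between 260 g and 340 g may go to either place)
- blank_b: pink cast cylinder, 58 mm in diameter and 75 mm tall, flat ends; one of two that look the same. Origin at the centre of its underside, z along its axis, up out of the rack. Each weighs anything from 90 g to 530 g, drawn anew and independently every time; only lifting it tells (weights between 260 g and 340 g may go to either place)
- rack: fixed plywood rack, 206 mm wide (y), 108 mm deep (x). Its board slopes 23 degrees down to the robot about its y axis; blanks stand square on it, tops leaning 23 degrees to -x. A lip 18 mm high stops each in front; fins 46 mm high stand 10 mm off both its sides (y), so fingers fit only before and behind a blank, closing along the slope. Origin on the bench under its middle, z up, x up the slope
- rack_place_1 (a point): centre of the left (+y of the rack) place's floor on the sloping board, where the underside of a blank rests (95 mm from place to place)
- rack_place_2 (a point): centre of the right (-y of the rack) place's floor on the sloping board, where the underside of a blank rests (95 mm from place to place)
- rack_board: the rack's sloping board; origin at the middle of its upper face, z square to it (23 degrees from vertical), x up the slope
- lamp_edge (a point): not to be handled: point on the lower front edge of a fixed lamp tube, 0.27 m above the bench, with a steel rail on it up to 0.35 m; both hang above the bench just behind the work all along it, this edge running straight from here through x = 0.49, y = 0.39 m and x = 0.65, y = -0.20 m. Gripper and wrist must stay on the robot's side of it
- case: fixed green steel case, 118 mm deep (x), 275 mm long (y), 61 mm high closed; hinge along its back (+x), front to -x. Origin on the bench under its middle, z up. Undivided inside: floor at z = 3 mm, rim at z = 44 mm, walls 2 mm; inside from x = -55 to +59 mm and y = -134 to +134 mm
- case_latch (a joint): angle of the toggle latch's steel lever, mid-front of the case: 0 closed (upright, hooked over the lid's keeper), about 1.85 rad fully open (swung out to -x of the case and down). Hinge axis along y of the case through x = -64, y = 0, z = 22 mm of the case. Over-centre spring: about 4 N at the tip pulls it to 0.5 rad, past that it snaps open by itself. Locks the lid until open by 0.3 rad
- latch_tip (a point): middle of the rolled end of the latch lever; closed it lies 11 mm in front of its hinge axis and 66 mm above it (88 mm above the bench, 27 mm above the lid). The lever is a plate 30 mm wide (y) and 6 mm thick (x), its end a roll 10 mm thick; there is free room over the lid behind it, from where it can be pulled towards -x
- case_lid (a joint): angle of the lid: 0 closed, 1.6 rad fully open, a little past upright; it stays by itself where it is left from about 1.3 rad on, below that it falls shut. Light: under 2 N at the pull bar
- pull_bar (a point): middle of the steel pull bar on the front of the lid: 50 mm long along y of the case, 14 mm in diameter, on a stem in its middle, its axis 30 mm in front of the lid's face, at x = -87 mm, y = +80 mm, z = 53 mm of the closed case. It can be taken by its two ends, fingers closing along y, and turns between the fingers as the lid swings
- lid_hinge (a point): point on the lid's hinge axis (which runs along y of the case), level with the pull bar along the case: x = +62 mm, y = +80 mm, z = 45 mm of the case. The pull bar goes round it at a radius of 150 mm
- scraper: bystander: scraper with a wooden handle, 97 mm, lying in front
- clay: bystander: lump of brown clay, 72 mm, lying in front
- cream_block: bystander: pale wax block, 173 mm long, lying at the left
- mould_half: bystander: white mould half, 100 mm, at the right
Mind the look-alikes: they are no part of the job. What is shaped like the rack but purple is not meant.

How it is judged:
On the way, in this order (a step that is already met when the one before it is completed fails the run):
1. the latch has been flipped fully open (value of joint case_latch above 1.5 rad), for 0.1 s.
2. the lid stands open (value of joint case_lid above 1.3 rad), for 0.2 s.
At the end, for the whole second after the job is handed in: Latch open over 1.5 rad, lid over 1.3 rad. Each blank stands upright (0.15 rad) on the case floor and weighs over 255 g, or stands in a rack place (within 20 mm, leaning 0.27 to 0.53 rad) and weighs under 349 g (3.15 N square on the board). At rest, released (value of joint case_latch above 1.5 rad and value of joint case_lid above 1.3 rad and ((x of blank_a in the frame of case between -0.045 and 0.045 m and y of blank_a in the frame of case between -0.12 and 0.12 m and z of blank_a in the frame of case below 0.012 m and angle between blank_a's own z axis and vertical below 0.15 rad and contact force between blank_a and case above 2.5 N) or ((distance between blank_a and rack_place_1 below 0.02 m or distance between blank_a and rack_place_2 below 0.02 m) and angle between blank_a's own z axis and vertical between 0.27 and 0.53 rad and contact force between blank_a and rack_board between 0.5 and 3.15 N)) and linear speed of each of blank_a, blank_b below 0.03 m/s and ((x of blank_b in the frame of case between -0.045 and 0.045 m and y of blank_b in the frame of case between -0.12 and 0.12 m and z of blank_b in the frame of case below 0.012 m and angle between blank_b's own z axis and vertical below 0.15 rad and contact force between blank_b and case above 2.5 N) or ((distance between blank_b and rack_place_1 below 0.02 m or distance between blank_b and rack_place_2 below 0.02 m) and angle between blank_b's own z axis and vertical between 0.27 and 0.53 rad and contact force between blank_b and rack_board between 0.5 and 3.15 N))); the robot touches nothing.
It fails at once if a blank is knocked over (leans more than 1 rad) (angle between any of blank_a, blank_b's own z axis and vertical above 1 rad).
It fails at once if a blank is dropped or rammed into the case (over 60 N) (contact force between any of blank_a, blank_b and case above 60 N).
It fails at once if a bystander is moved by more than 30 mm (distance of any of scraper, clay, cream_block, mould_half from where it was at the start of the episode above 0.03 m).
It also fails if it takes over 72 s, if anything falls off the work surface, if the arm or the gripper's body presses on something with over 40 N, if the wrist force passes 120 N, or if a joint passes its speed limit or range.

## Working session

There is one attempt and no reset: what is moved stays moved. The work goes in short steps, Python scripts to look and compute and a tool call to move; the robot and the scene stay as the last step left them, time stands still between calls to the robot, and variables do not carry over. Pictures are saved under pics/ and viewed, at most 10 in all, crops included, and the job is handed in when it is done.

Besides the shell and the picture viewer there is one more tool, called after "Request:" as name([rows], argument=value, ...), one row to a line, values as JSON. jog_arm: Moves the arm, as the interface text tells. Its arguments: {"type":"object","properties":{"deltas":{"type":"array"},"grip":{"type":"number"},"squeeze":{"type":"number"}},"required":["deltas"]}

```bash
ls; mkdir -p pics
python3 - <<'E'
from station import arm, grab_frame
import cv2,json
s=arm.get_state(); print({k:(v if not hasattr(v,'tolist') else v.tolist()) for k,v in s.items()})
for n in("scene","top"):
    f=grab_frame(n); cv2.imwrite(f"pics/{n}0.png",f["img"][:,:,::-1])
    print(n,f["vfov"],f["cx"],f["cy"],f["xyz"],f["rotation"], [k for k in f])
E
```

```text
pics
{'t': 0.0, 'q': [-0.8409059167027417, 0.3593694902925767, 0.0110389739994049, -0.0003590432117210368, -1.2240872973666477, -0.28808067574997137], 'qd': [-0.0006100973454960766, -0.0010234646934699613, -0.00021984391597520904, -0.0022830114372561416, 0.0011252735264194891, -0.0007413229247237999], 'joint_efforts': [0.000681620240357006, -58.27132701873779, 29.307560920715332, 6.997263729572296, 0.0073905737372115254, -0.00020182963908155216], 'eef_pos': [0.2883360900796752, -0.6097026014171637, 0.19092372377958955], 'ee_rot': [3.139942084420753, -0.00013711715852959827, -2.6999050843609305], 'force': [0.35995144757833464, 0.5080311100946155, -0.37001092289221243], 'moment': [0.01305204304259485, 0.00011301538225133782, 0.02876701991589409], 'gripper_force': 0.0, 'width': 0.08740525341649155}
scene 44.03441786804705 257.11179658879195 190.86805622326602 [-0.38859141  0.90615425  1.3311967 ] [-2.32053586  0.00926104 -2.4009673 ] ['img', 'vfov', 'cx', 'cy', 'xyz', 'rotation']
top 57.252614197354774 254.5835381439815 193.3587728584435 [0.20889255 0.03976648 1.3741483 ] [-2.94395123 -0.01823198 -1.55151116] ['img', 'vfov', 'cx', 'cy', 'xyz', 'rotation']
```

View pics/scene0.png

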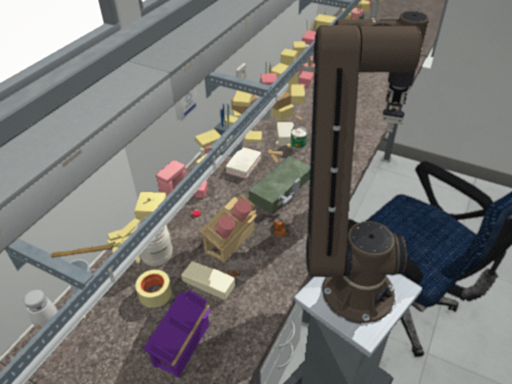

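View pics/top0.png

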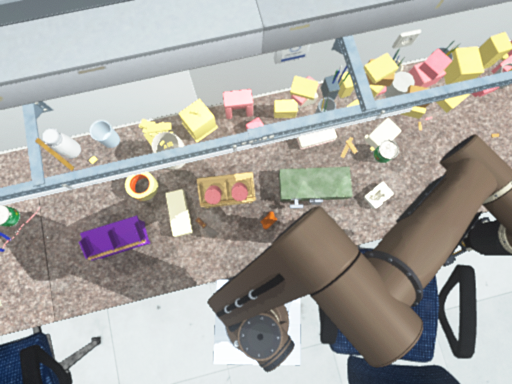

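Scene: the purple look-alike rack is at scene (180,330) / top (115,238), and the plywood rack with its pink blanks at scene (230,225) / top (227,190). The green case is at scene (282,183) / top (316,184). Other pink and red blocks at top (238,100) and the green cans at top (386,152) are clutter. I choose the plywood rack and the green case, and check them in a crop.

```bash
cat > h.py <<'E'
import numpy as np,cv2
from scipy.spatial.transform import Rotation as R
from station import arm, grab_frame
class Cam:
    def __init__(s,n):
        f=grab_frame(n); s.img=f["img"]; s.f=s.img.shape[0]/2/np.tan(np.radians(f["vfov"])/2)
        s.c=np.array([f["cx"],f["cy"]]); s.p=np.array(f["xyz"]); s.R=R.from_euler("xyz",f["rotation"]).as_matrix()
    def ray(s,uv): 
        d=s.R@np.array([*((np.array(uv)-s.c)/s.f),1]); return d/np.linalg.norm(d)
    def plane(s,uv,z):
        d=s.ray(uv); return s.p+d*(z-s.p[2])/d[2]
    def proj(s,X):
        v=s.R.T@(np.array(X)-s.p); return s.c+s.f*v[:2]/v[2]
def tri(c1,u1,c2,u2):
    A=[];b=[]
    for c,u in((c1,u1),(c2,u2)):
        d=c.ray(u);P=np.eye(3)-np.outer(d,d);A.append(P);b.append(P@c.p)
    return np.linalg.lstsq(np.vstack(A),np.hstack(b),rcond=None)[0]
def crop(c,x,y,w,h,k,name):
    cv2.imwrite(name,cv2.resize(c.img[y:y+h,x:x+w,::-1],None,fx=k,fy=k,interpolation=cv2.INTER_CUBIC))
E
python3 - <<'E'
from h import *
t=Cam("top");s=Cam("scene")
crop(t,185,155,180,70,4,"pics/t1.png");crop(s,190,150,130,115,5,"pics/s1.png")
for uv in((200,180),(255,175),(280,170),(350,168),(352,198)): print(uv,t.plane(uv,0.06).round(3))
print(t.proj([0,0,0]),s.proj([0,0,0]))
E
```

```text
(200, 180) [0.52  0.231 0.06 ]
(255, 175) [0.545 0.021 0.06 ]
(280, 170) [ 0.567 -0.076  0.06 ]
(350, 168) [ 0.582 -0.348  0.06 ]
(352, 198) [ 0.463 -0.352  0.06 ]
[257.45680632 321.35558881] [357.95729565 291.90947245]
```

View pics/t1.png

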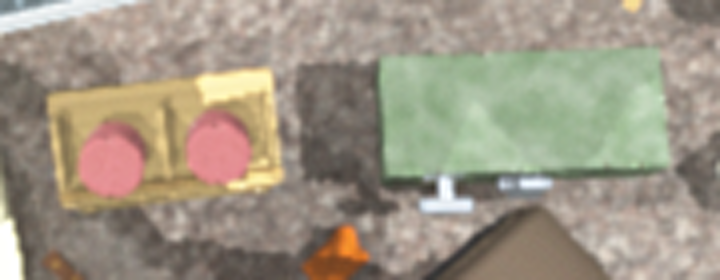

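View pics/s1.png

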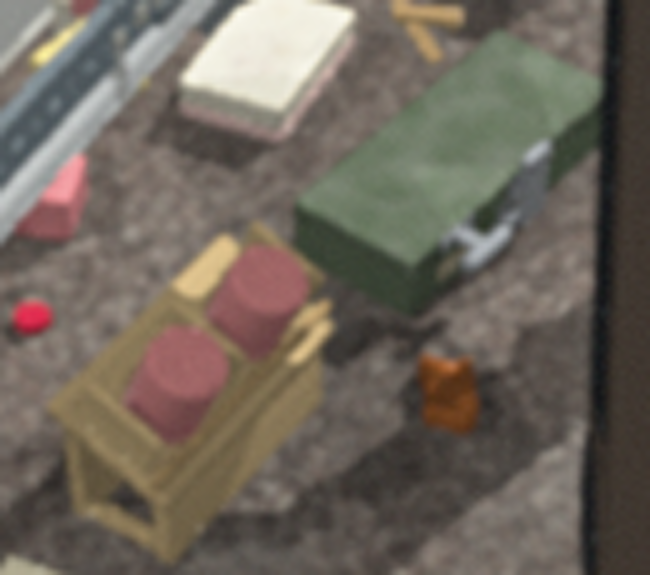

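Run:
```python
from h import *
t=Cam("top");s=Cam("scene")
T=lambda x,y:(185+x/4-.375,155+y/4-.375); S=lambda x,y:(190+x/5-.4,150+y/5-.4)
lid=[t.plane(T(*p),.061) for p in((380,57),(662,48),(668,165),(384,177))]
print(np.round(lid,3)); print([round(np.linalg.norm(lid[i]-lid[(i+1)%4]),3) for i in range(4)])
print('bar',tri(t,T(446,205),s,S(480,247)).round(3),t.plane(T(446,205),.053).round(3))
for n,a,b in(('rack backL',(48,98),(50,408)),('lid BL',(380,57),(297,205)),('lid FL',(384,177),(413,265)),('rack frontL',(65,207),(165,492))):
    print(n,tri(t,T(*a),s,S(*b)).round(3), (t.proj(tri(t,T(*a),s,S(*b)))-T(*a)).round(2))
for c,w in((t,(195,165,60,45)),(s,(205,190,55,60))):
    x,y,W,H=w; sub=cv2.resize(c.img[y:y+H,x:x+W],None,fx=8,fy=8,interpolation=cv2.INTER_CUBIC); hsv=cv2.cvtColor(sub,cv2.COLOR_RGB2HSV)
    m=(((hsv[...,0]>165)|(hsv[...,0]<5))&(hsv[...,1]>80)).astype(np.uint8)
    n,l,st,ce=cv2.connectedComponentsWithStats(m)
    for i in range(1,n):
        if st[i,4]>2000: print((st[i]/8).round(1)+np.array([x,y,0,0,0]),(ce[i]/8+[x,y]-.44).round(2), np.percentile(hsv[...,2][l==i],[5,25,50,75,95]))
crop(s,205,190,55,60,10,"pics/s2.png")
```

```text
[[ 0.571 -0.074  0.061]
 [ 0.587 -0.348  0.061]
 [ 0.471 -0.35   0.061]
 [ 0.453 -0.078  0.061]]
[np.float64(0.275), np.float64(0.116), np.float64(0.272), np.float64(0.118)]
bar [ 0.43  -0.137  0.056] [ 0.429 -0.139  0.053]
rack backL [0.509 0.235 0.118] [0.03 0.05]
lid BL [ 0.571 -0.076  0.056] [0.27 0.41]
lid FL [ 0.451 -0.079  0.065] [0.17 0.26]
rack frontL [0.414 0.219 0.09 ] [-0.1  -0.15]
[ 231.9  182.8   15.8   18.  1782.4] [239.12 191.51] [180. 218. 227. 228. 230.]
[ 205.   185.9   16.1   18.1 1845.5] [212.71 194.62] [162. 215. 227. 229. 231.]
[ 231.9  199.4   19.6   22.4 2204.9] [241.37 209.34] [108. 129. 154. 159. 162.]
[ 215.4  215.5   20.2   22.9 2394.8] [225.16 225.85] [108. 129. 155. 159. 162.]
```

View pics/s2.png

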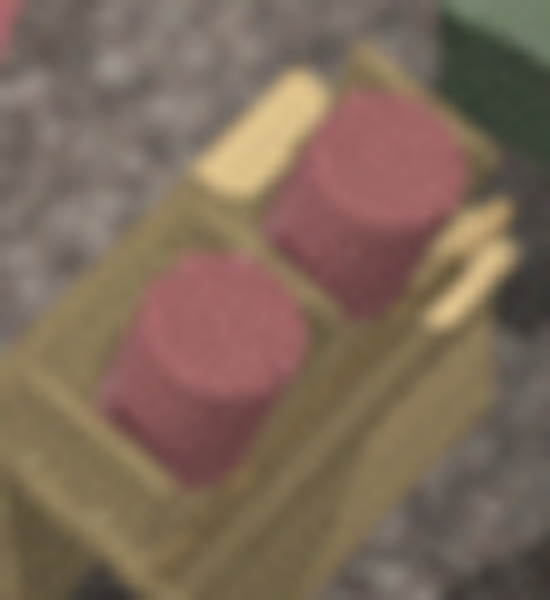

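Run:
```python
from h import *
t=Cam("top");s=Cam("scene"); E={}
for k,c,w,th in(('t',t,(195,165,60,45),205),('s',s,(205,190,55,60),145)):
    x,y,W,H=w; sub=cv2.resize(c.img[y:y+H,x:x+W],None,fx=8,fy=8,interpolation=cv2.INTER_CUBIC); hsv=cv2.cvtColor(sub,cv2.COLOR_RGB2HSV)
    m=(((hsv[...,0]>165)|(hsv[...,0]<5))&(hsv[...,1]>80)&(hsv[...,2]>th)).astype(np.uint8)
    m=cv2.morphologyEx(m,cv2.MORPH_OPEN,np.ones((9,9)))
    cs=[q for q in cv2.findContours(m,0,1)[0] if cv2.contourArea(q)>1500]
    E[k]=sorted([cv2.fitEllipse(cv2.convexHull(q)) for q in cs],key=lambda e:e[0][0])
    for e in E[k]: print(k,(np.array(e[0])/8+[x,y]-.44).round(2),np.array(e[1])/8,e[2])
    E[k]=[np.array(e[0])/8+[x,y]-.44 for e in E[k]]
P=[tri(t,a,s,b) for a,b in zip(E['t'],E['s'])]
for p,a in zip(P,E['t']): print(p.round(4),(t.proj(p)-a).round(2))
d=P[0]-P[1]; print(np.linalg.norm(d),'rack yaw',np.arctan2(-d[0],d[1]))
```

```text
t [212.15 195.9 ] [14.93797112 16.15435982] 134.7430877685547
t [239.03 192.65] [15.11423588 16.09296417] 127.99917602539062
s [226.42 222.09] [13.71808815 16.57257462] 98.64665985107422
s [242.89 205.68] [12.82744598 15.5612278 ] 101.86006164550781
[0.4393 0.1706 0.1626] [0.03 0.05]
[0.4527 0.0767 0.1626] [0.1  0.15]
0.09486455511699371 rack yaw 0.14195059707026333
```

```bash
cat >> h.py <<'E'
def rot(a): return np.array([[np.cos(a),-np.sin(a)],[np.sin(a),np.cos(a)]])
CO=np.array([.520,-.2125]); CY=.062
def case(x,y,z): return np.array([*(CO+rot(CY)@[x,y]),z])
RY=.142; PL={1:np.array([.4683,.1747,.0936]),2:np.array([.4817,.0808,.0936])}
def place(n,x,y,z): return PL[n]+np.array([*(rot(RY)@[x,y]),z])
def go(*targets):
    """print tool-frame unit rows from the present pose to world targets (xyz,yaw)"""
    s=arm.get_state(); p=np.array(s["eef_pos"]); yaw=s["ee_rot"][2]
    print("t",round(s["t"],2),"p",p.round(4),"rot",np.round(s["ee_rot"],3),"F",np.round(s["force"],2),"w",round(s["width"]*1e3,1))
    for X,y in targets:
        d=X-p; c,q=np.cos(yaw),np.sin(yaw)
        print([round(v,2) for v in((d[0]*c+d[1]*q)/.06,(d[0]*q-d[1]*c)/.06,-d[2]/.06,-np.degrees(y-yaw)/5)],X.round(3))
E
python3 - <<'E'
from h import *
t=Cam("top");print(t.proj(case(-.075,0,.088)))
go((case(-.05,0,.17),-3.08),(case(-.05,0,.071),-3.08),(case(-.07,0,.064),-3.08),(case(-.11,0,.055),-3.08))
E
```

```text
[318.42608756 200.51954396]
t 0.45 p [ 0.2885 -0.6101  0.1918] rot [ 3.141 -0.    -2.7  ] F [ 0.5   0.03 -0.  ] w 87.5
[np.float64(-5.55), np.float64(4.65), np.float64(0.36), np.float64(4.36)] [ 0.47  -0.216  0.17 ]
[np.float64(-5.55), np.float64(4.65), np.float64(2.01), np.float64(4.36)] [ 0.47  -0.216  0.071]
[np.float64(-5.24), np.float64(4.77), np.float64(2.13), np.float64(4.36)] [ 0.45  -0.217  0.064]
[np.float64(-4.62), np.float64(5.02), np.float64(2.28), np.float64(4.36)] [ 0.41  -0.219  0.055]
```

Request:
jog_arm([
  [[-5.55,4.65,0.36,4.36],[-5.55,4.65,0.36,4.36],[-5.55,4.65,0.36,4.36],[-5.55,4.65,0.36,4.36],[-5.55,4.65,0.36,4.36],[-5.55,4.65,0.36,4.36],[-5.55,4.65,0.36,4.36],[-5.55,4.65,0.36,4.36]],
], grip=0)

```text
t: 1.45
eef_pos: [0.4719, -0.2123, 0.1705]
ee_rot: [3.141, 0.001, -3.075]
force: [-0.8, 0.6, 0.3]
width: 0.0135
gripper_force: 0.0
```

Request:
jog_arm([
  [[0,0,0,0],[0,0,0,0],[0,0,0,0],[0,0,0,0]],
])

```text
t: 1.95
eef_pos: [0.4699, -0.2164, 0.1702]
ee_rot: [-3.142, -0.0, -3.082]
force: [0.1, -0.3, 0.0]
width: 0.0008
gripper_force: 0.0
```

Run:
```python
from h import *
go((case(-.05,0,.17),-3.08),(case(-.05,0,.071),-3.08),(case(-.07,0,.064),-3.08),(case(-.11,0,.055),-3.08))
print(arm.get_state()['q'])
t=Cam("top");crop(t,280,155,90,70,7,"pics/t3.png")
```

```text
t 1.95 p [ 0.4699 -0.2164  0.1702] rot [-3.142 -0.    -3.082] F [ 0.11 -0.3   0.02] w 0.8
[np.float64(-0.0), np.float64(0.01), np.float64(0.0), np.float64(-0.02)] [ 0.47  -0.216  0.17 ]
[np.float64(-0.0), np.float64(0.01), np.float64(1.65), np.float64(-0.02)] [ 0.47  -0.216  0.071]
[np.float64(0.33), np.float64(0.01), np.float64(1.77), np.float64(-0.02)] [ 0.45  -0.217  0.064]
[np.float64(1.0), np.float64(0.01), np.float64(1.92), np.float64(-0.02)] [ 0.41  -0.219  0.055]
[-5.17512061e-02  1.14929994e-01 -3.63547985e-01  4.93441686e-05
 -1.09237163e+00 -1.45929582e+00]
```

Request:
jog_arm([
  [[0,0,0.9,0],[0,0,1.4,0],[0,0,1.65,0],[0,0,1.65,0],[0,0,1.65,0]],
])

```text
t: 2.62
eef_pos: [0.4714, -0.2158, 0.0725]
ee_rot: [-3.141, 0.002, -3.08]
force: [-0.2, 0.2, 0.6]
width: 0.0007
gripper_force: 0.0
```

Request:
jog_arm([
  [[0.1,0,0,0],[0.2,0,0.05,0],[0.35,0,0.1,0],[0.5,0,0.18,0],[0.65,0,0.25,0],[0.8,0,0.3,0],[0.95,0,0.3,0],[1.05,0,0.3,0]],
])

```text
t: 3.62
eef_pos: [0.4064, -0.2194, 0.053]
ee_rot: [3.141, -0.001, -3.08]
force: [0.4, -0.2, -0.2]
width: 0.0005
gripper_force: 0.0
```

Run:
```python
from h import *
go((case(-.11,0,.055),-3.08))
t=Cam("scene");crop(t,245,150,80,80,7,"pics/t4.png")
```

```text
t 3.62 p [ 0.4064 -0.2194  0.053 ] rot [ 3.141e+00 -1.000e-03 -3.080e+00] F [ 0.37 -0.2  -0.15] w 0.5
[np.float64(-0.06), np.float64(-0.0), np.float64(-0.03), np.float64(-0.01)] [ 0.41  -0.219  0.055]
```

View pics/t4.png

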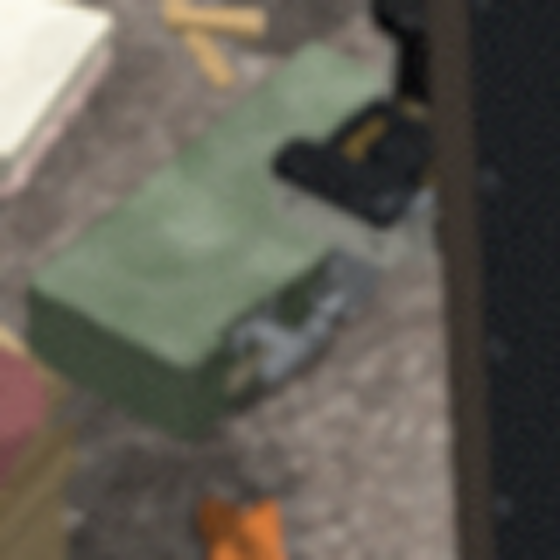

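Run:
```python
from h import *
s=Cam("scene")
f=lambda X:((s.proj(X)-[245,150])*7).round(0)
import math
print('tcp',f(arm.get_state()['eef_pos']),f(np.array(arm.get_state()['eef_pos'])+[0,0,.06]))
for a in(0,.5,1.85):
    x=-64-(11*math.cos(a)+66*math.sin(a)); z=22+66*math.cos(a)-11*math.sin(a); print(a,x,z,f(case(x/1e3,0,z/1e3)),f(case(x/1e3,.015,z/1e3)))
print('bar',f(case(-.087,.08,.053)),'hinge',f(case(-.064,0,.022)))
print('lidcorners',[f(case(*p,.061)) for p in((-.057,.1375),(.061,.1375),(-.057,-.1375),(.061,-.1375))])
```

```text
tcp [413. 291.] [419. 211.]
0 -75.0 88.0 [359. 216.] [344. 230.]
0.5 -105.2954937286715 74.64676816011837 [403. 256.] [387. 270.]
1.85 -124.41267068130016 -6.762983523146151 [422. 375.] [407. 389.]
bar [290. 348.] hinge [338. 293.]
lidcorners [array([184., 371.]), array([ 18., 280.]), array([467., 116.]), array([306.,  39.])]
```

Run:
```python
from h import *
s=Cam("scene");t=Cam("top")
a=cv2.resize(s.img[150:230,245:325,::-1],(400,400),interpolation=3);b=cv2.resize(t.img[145:225,280:360,::-1],(400,400),interpolation=3)
c=cv2.imread("pics/t3.png"); c=cv2.resize(c,(257,200))
im=np.zeros((600,800,3),np.uint8);im[:400,:400]=a;im[:400,400:]=b;im[400:,:257]=c
cv2.imwrite("pics/c5.png",im)
p=np.array(arm.get_state()['eef_pos']); print(p,(t.proj(p)-[280,145])*5,(t.proj(case(-.075,0,.088))-[280,145])*5)
```

```text
[ 0.40734761 -0.21952582  0.05316973] [187.08154528 334.6576328 ] [192.13043779 277.59771981]
```

View pics/c5.png

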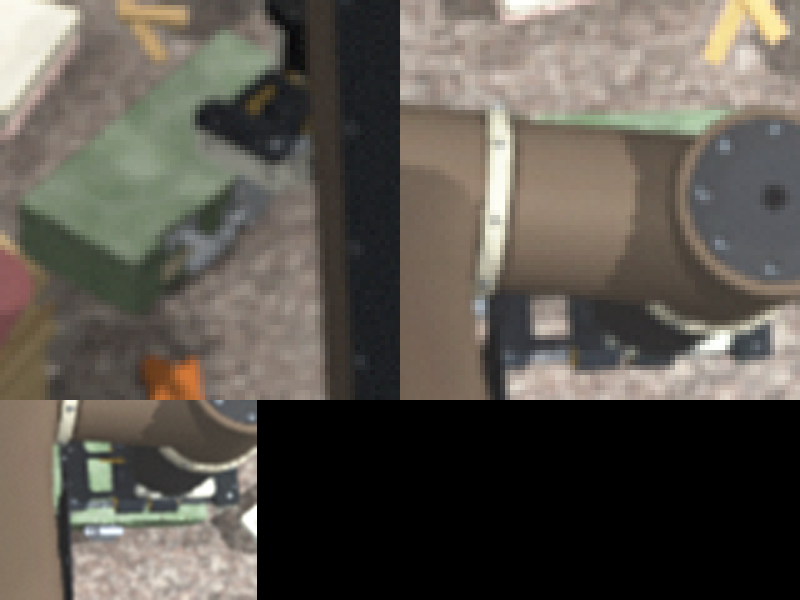

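Request:
jog_arm([
  [[0,0,-1,0],[0,0,-2,0],[0,0.5,-2.5,0],[0,1.2,-2.5,0],[0,2,-2.5,0],[0,2,-2.5,0]],
])

```text
t: 4.58
eef_pos: [0.4003, -0.0973, 0.2036]
ee_rot: [3.141, 0.001, -3.076]
force: [0.8, 0.1, 0.5]
width: 0.0006
gripper_force: 0.0
```

Run:
```python
from h import *
s=Cam("scene");t=Cam("top")
a=cv2.resize(s.img[150:230,245:325,::-1],(400,400),interpolation=3);b=cv2.resize(t.img[165:245,280:360,::-1],(400,400),interpolation=3)
cv2.imwrite("pics/c6.png",np.hstack([a,b]))
```

```text
(no output)
```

View pics/c6.png

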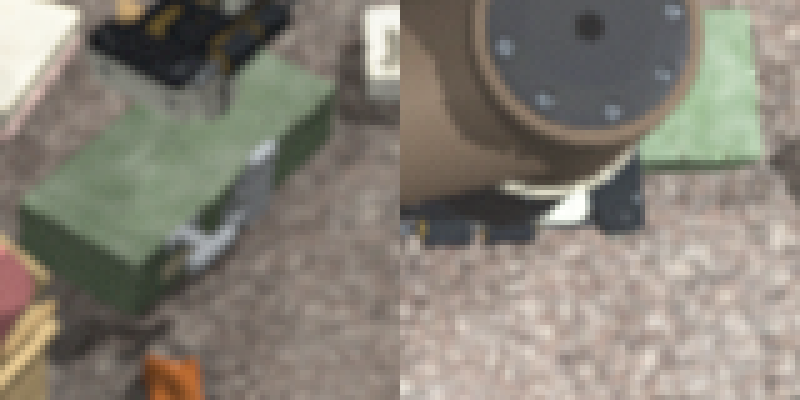

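Run:
```python
from h import *
s=Cam("scene");f=lambda X:((s.proj(X)-[245,150])*5).round(0)
p=np.array(arm.get_state()['eef_pos']);print(p,f(p),f(p+[0,0,.066]), 'tip',f(case(-.075,0,.088)))
for k in(-.015,.015): print(f(case(-.075,k,.088)),f(case(-.07,k,.03)))
```

```text
[ 0.40028382 -0.0997972   0.20324799] [210. 143.] [213.  72.] tip [257. 154.]
[268. 144.] [259. 195.]
[246. 164.] [237. 215.]
```

Latch still upright: its tip is at left-panel (262,150), which matches the closed prediction. The finger tip appears about 5 px higher than the TCP projects. I'll check the tip height by touching the lid.

Run:
```python
from h import *
go((case(-.04,0,.2),-3.08),(case(-.04,0,.1),-3.08),(case(-.04,0,.066),-3.08))
```

```text
t 4.72 p [ 0.4003 -0.0998  0.2032] rot [-3.141 -0.    -3.08 ] F [0.72 0.08 0.34] w 0.1
[np.float64(-1.21), np.float64(-2.0), np.float64(0.05), np.float64(0.0)] [ 0.48  -0.215  0.2  ]
[np.float64(-1.21), np.float64(-2.0), np.float64(1.72), np.float64(0.0)] [ 0.48  -0.215  0.1  ]
[np.float64(-1.21), np.float64(-2.0), np.float64(2.29), np.float64(0.0)] [ 0.48  -0.215  0.066]
```

Request:
jog_arm([
  [[-1.21,-2,0,0],[-1.21,-2,0,0],[-1.21,-2,0.8,0],[-1.21,-2,1.6,0],[-1.21,-2,2.1,0],[-1.21,-2,2.2,0],[-1.21,-2,2.27,0],[-1.21,-2,2.27,0]],
])

```text
t: 5.72
eef_pos: [0.4806, -0.2154, 0.068]
ee_rot: [-3.141, 0.001, -3.08]
force: [0.4, -0.2, 0.1]
width: 0.0005
gripper_force: 0.0
```

Request:
jog_arm([
  [[0,0,0.02,0],[0,0,0.05,0]],
])

```text
t: 5.98
eef_pos: [0.4804, -0.2149, 0.0648]
ee_rot: [-3.141, 0.002, -3.08]
force: [-0.5, 0.2, -0.0]
width: 0.0007
gripper_force: 0.0
```

Request:
jog_arm([
  [[0,0,0.02,0],[0,0,0.05,0]],
])

```text
t: 6.22
eef_pos: [0.48, -0.2149, 0.0611]
ee_rot: [-3.142, 0.0, -3.08]
force: [0.7, -0.1, -0.9]
width: 0.0004
gripper_force: 0.0
```

Request:
jog_arm([
  [[0,0,0.02,0],[0,0,0.05,0]],
])

```text
t: 6.48
eef_pos: [0.4799, -0.215, 0.0579]
ee_rot: [3.142, -0.0, -3.08]
force: [-0.1, 0.2, 0.8]
width: 0.0008
gripper_force: 0.0
```

Request:
jog_arm([
  [[0,0,0.05,0],[0,0,0.1,0]],
])

```text
t: 6.72
eef_pos: [0.4798, -0.215, 0.0518]
ee_rot: [3.142, -0.0, -3.08]
force: [-1.2, -0.0, -0.8]
width: 0.0003
gripper_force: 0.0
```

Request:
jog_arm([
  [[0,0,0.04,0],[0,0,0.07,0]],
])

```text
t: 6.98
eef_pos: [0.4798, -0.215, 0.0476]
ee_rot: [3.142, -0.0, -3.08]
force: [-0.4, -0.9, 0.0]
width: 0.0005
gripper_force: 0.0
```

Request:
jog_arm([
  [[0,0,0.03,0],[0,0,0.06,0]],
])

```text
t: 7.22
eef_pos: [0.4799, -0.215, 0.0442]
ee_rot: [-3.142, 0.0, -3.08]
force: [-0.1, 0.6, -0.1]
width: 0.0001
gripper_force: 0.0
```

Request:
jog_arm([
  [[0,0,0.03,0],[0,0,0.06,0]],
])

```text
t: 7.48
eef_pos: [0.4799, -0.215, 0.0405]
ee_rot: [3.142, -0.0, -3.08]
force: [0.7, 0.3, 0.9]
width: 0.0006
gripper_force: 0.0
```

Request:
jog_arm([
  [[0,0,0.03,0],[0,0,0.06,0]],
])

```text
t: 7.72
eef_pos: [0.4799, -0.215, 0.037]
ee_rot: [3.142, 0.0, -3.08]
force: [-0.1, 1.2, -0.1]
width: 0.0003
gripper_force: 0.0
```

Request:
jog_arm([
  [[0,0,0.03,0],[0,0,0.06,0]],
])

```text
t: 7.98
eef_pos: [0.4799, -0.215, 0.0333]
ee_rot: [-3.142, 0.0, -3.08]
force: [-0.2, 1.1, 0.1]
width: 0.0006
gripper_force: 0.0
```

Request:
jog_arm([
  [[0,0,0.02,0],[0,0,0.04,0],[0,0,0.06,0]],
])

```text
t: 8.35
eef_pos: [0.4799, -0.215, 0.0298]
ee_rot: [-3.142, 0.0, -3.08]
force: [-0.9, -0.1, -0.5]
width: 0.0005
gripper_force: 0.0
```

Run:
```python
from h import *
s=Cam("scene");t=Cam("top");p=np.array(arm.get_state()['eef_pos']);print(p,arm.get_state()['q'],arm.get_state()['force'])
for k in('t','s'):pass
f=lambda c,X,o:((c.proj(X)-o)*5).round(0)
print(f(s,p,[245,130]),f(s,p+[0,0,.03],[245,130]),f(s,p+[0,0,.066],[245,130]),'top',f(t,p,[280,145]))
a=cv2.resize(s.img[130:210,245:325,::-1],(400,400),interpolation=3);b=cv2.resize(t.img[145:225,280:360,::-1],(400,400),interpolation=3)
cv2.imwrite("pics/c7.png",np.hstack([a,b]))
```

```text
[ 0.47981185 -0.21497548  0.02974707] [-4.78535640e-02  2.83131108e-01 -5.21159344e-01 -7.87955507e-05
 -7.66679297e-01 -1.46159049e+00] [ 0.33769438 -0.76350193  0.32998556]
[218. 290.] [220. 263.] [221. 229.] top [174. 247.]
```

View pics/c7.png

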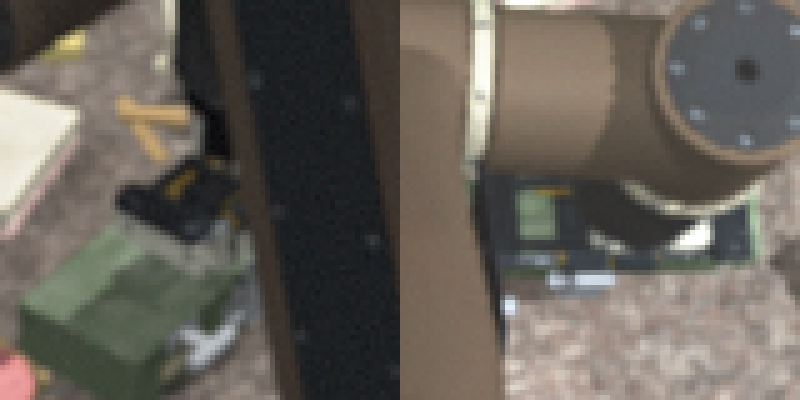

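Request:
jog_arm([
  [[0,0,0.02,0],[0,0,0.05,0]],
])

```text
t: 8.7
eef_pos: [0.48, -0.215, 0.0268]
ee_rot: [-3.142, 0.0, -3.08]
force: [0.3, 1.0, 0.4]
width: 0.0007
gripper_force: 0.0
```

Request:
jog_arm([
  [[0,0,0.02,0],[0,0,0.05,0]],
])

```text
t: 8.95
eef_pos: [0.4801, -0.2151, 0.026]
ee_rot: [-3.141, 0.0, -3.079]
force: [-11.6, 8.6, 39.2]
width: 0.0006
gripper_force: 19.7
```

Request:
jog_arm([
  [[0,0,0.02,0],[0,0,0.05,0]],
])

```text
t: 9.2
eef_pos: [0.4802, -0.2152, 0.0257]
ee_rot: [-3.14, 0.001, -3.078]
force: [-21.3, 15.0, 68.2]
width: 0.0004
gripper_force: 34.1
```

Request:
jog_arm([
  [[0,0,0.02,0],[0,0,0.05,0]],
])

```text
t: 9.45
eef_pos: [0.4803, -0.2153, 0.0253]
ee_rot: [-3.139, 0.002, -3.077]
force: [-30.9, 23.0, 97.9]
width: 0.0003
gripper_force: 48.6
```

Contact at TCP z≈0.026 on the 0.061 lid, so the finger ends really sit about 34 mm behind the reported TCP. I'll back off and repeat the touch with the fingers open.

Request:
jog_arm([
  [[0,0,-0.3,0],[0,0,-0.65,0],[0,0,-0.65,0],[0,0,-0.65,0]],
], grip=60)

```text
t: 9.95
eef_pos: [0.4795, -0.2149, 0.0564]
ee_rot: [3.141, -0.0, -3.08]
force: [-0.6, -0.8, -0.8]
width: 0.0353
gripper_force: 0.0
```

Request:
jog_arm([
  [[0,0,0.05,0],[0,0,0.1,0]],
])

```text
t: 10.2
eef_pos: [0.4794, -0.215, 0.0499]
ee_rot: [3.141, -0.001, -3.08]
force: [-0.7, -0.2, -0.5]
width: 0.0547
gripper_force: 0.0
```

Request:
jog_arm([
  [[0,0,0.08,0],[0,0,0.16,0]],
])

```text
t: 10.45
eef_pos: [0.4797, -0.215, 0.0406]
ee_rot: [3.141, -0.001, -3.08]
force: [-0.1, -0.5, 0.7]
width: 0.0596
gripper_force: 0.0
```

Request:
jog_arm([
  [[0,0,0.08,0],[0,0,0.13,0]],
])

```text
t: 10.7
eef_pos: [0.4797, -0.215, 0.033]
ee_rot: [3.142, -0.0, -3.08]
force: [0.3, 0.4, -0.6]
width: 0.06
gripper_force: 0.0
```

Run:
```python
from h import *
t=Cam("top");s=Cam("scene")
for z in(.096,.13,.16,.19):
    print(z,t.proj([.480-.039*.998+.006,-.215-.039*-0-.0965,z]),s.proj([.480-.039-.006,-.215+.0965,z]),s.proj([.480+.039-.006,-.215+.0965,z]))
# right end of dark body in the current picture
g=cv2.cvtColor(t.img,cv2.COLOR_RGB2GRAY); print(g[176:206:2,325:360:1])
```

```text
0.096 [344.20281589 200.1907245 ] [282.14486826 193.33542154] [266.7632239  184.13024212]
0.13 [346.72365342 198.52315506] [282.38695397 186.72348994] [266.80400648 177.54242417]
0.16 [349.06027847 196.97744476] [282.60585874 180.74468447] [266.84086459 171.58854451]
0.19 [351.5102424 195.3567592] [282.8299152 174.6251743] [266.87857113 165.49761406]
[[ 75  76  76  75  75  76  74  77  75  73  68  66  67  65  65  65  66  69
   80  92 106 114 121 126 129 131 129 128 124 120 114 106 115 140 150]
 [ 70  70  70  71  70  72  72  72  71  73  71  68  65  66  66  68  66  65
   67  68  63  66  67  69  73  76  75  78  83  96 113 126 148 163 169]
 [ 79  85  78  70  65  66  65  67  67  69  68  69  67  66  67  66  67  66
   64  67  68  70  70  74  73  86 117 142 148 151 158 153 146 162 179]
 [ 99 121 135 119  93  75  67  62  63  64  65  63  64  65  65  67  66  67
   68  68  70  74  78  89 119 179 211 185 151 145 147 140 139 157 171]
 [ 50  65  94 116 131 134 125 109  88  77  74  66  66  64  65  65  68  75
   81  92 119 153 179 200 180 187 189 170 163 163 154 145 146 159 172]
 [ 48  49  47  55  65 
[... 728 characters left out ...]
  82  72  65  63  56  50  47  44  53  86 107  88
   73  73  81  90  84  84  92 109 147 164 149 109  89  91  95  98 111]
 [111 108 102 103 100  85  66  61  65  71  73  70  72  76  83  96 103 108
  120 145 153 137 125 135 144 136 140 156 146 112  92  89  94  92  94]
 [145 136 130 127 129 134 145 162 176 167 158 155 146 144 155 163 161 170
  164 158 149 147 161 163 160 148 137 136 139 148 148 128 108 101 100]
 [141 139 140 148 159 153 142 161 183 186 162 148 145 154 163 161 161 164
  152 141 136 142 152 156 143 136 149 141 136 150 165 163 121  95  89]
 [160 153 140 147 154 153 157 162 163 159 145 129 131 150 159 154 148 153
  146 125 122 127 135 140 136 133 130 131 145 162 171 174 166 135 107]]
```

```bash
sed -i 's/p=np.array(s\["eef_pos"\]); yaw/p=np.array(s["eef_pos"])+[0,0,.0343]; yaw/' h.py
python3 - <<'E'
from h import *
go((case(-.04,0,.071),-3.08),(case(-.07,0,.066),-3.08),(case(-.115,0,.05),-3.08),(case(-.14,0,.05),-3.08))
E
```

```text
t 10.8 p [ 0.4796 -0.215   0.0674] rot [ 3.141e+00 -1.000e-03 -3.080e+00] F [-0.36  0.04  1.28] w 59.8
[np.float64(-0.01), np.float64(-0.0), np.float64(-0.06), np.float64(-0.0)] [ 0.48  -0.215  0.071]
[np.float64(0.49), np.float64(-0.0), np.float64(0.02), np.float64(-0.0)] [ 0.45  -0.217  0.066]
[np.float64(1.24), np.float64(-0.0), np.float64(0.29), np.float64(-0.0)] [ 0.405 -0.22   0.05 ]
[np.float64(1.66), np.float64(-0.0), np.float64(0.29), np.float64(-0.0)] [ 0.38  -0.221  0.05 ]
```

Request:
jog_arm([
  [[0,0,-0.07,0],[0,0,-0.07,0],[0,0,-0.07,0],[0,0,-0.07,0],[0.25,0,-0.05,0],[0.4,0,-0.03,0],[0.5,0,0.0,0]],
], grip=0)

```text
t: 11.68
eef_pos: [0.4504, -0.217, 0.0339]
ee_rot: [-3.141, 0.002, -3.08]
force: [4.0, 0.3, 1.9]
width: 0.0011
gripper_force: 1.3
```

Request:
jog_arm([
  [[0.15,0,0.06,0],[0.3,0,0.12,0],[0.45,0,0.2,0],[0.6,0,0.26,0],[0.75,0,0.3,0],[0.9,0,0.32,0],[1.05,0,0.35,0],[1.15,0,0.35,0]],
])

```text
t: 12.68
eef_pos: [0.3803, -0.2211, 0.0124]
ee_rot: [3.142, -0.0, -3.08]
force: [-0.3, -0.5, -0.0]
width: 0.0004
gripper_force: 0.0
```

Run:
```python
from h import *
go((case(-.087,.08,.13),-3.08),(case(-.087,.08,.034),-3.08))
t=Cam("top");s=Cam("scene")
import math
for c,nm in((t,'t'),(s,'s')):
    print(nm,'closed tip',c.proj(case(-.075,0,.088)).round(1),'open mid',c.proj(case(-.11,0,.012)).round(1))
    for P in((-.075,0,.088),(-.11,0,.012),(-.07,0,.05)):
        u,v=c.proj(case(*P)).round().astype(int); print(P,c.img[v-1:v+2,u-1:u+2].mean((0,1)).round())
```

```text
t 12.68 p [ 0.3803 -0.2211  0.0467] rot [ 3.142 -0.    -3.08 ] F [-0.33 -0.51 -0.04] w 0.4
[np.float64(-0.88), np.float64(1.33), np.float64(-1.39), np.float64(-0.01)] [ 0.428 -0.138  0.13 ]
[np.float64(-0.88), np.float64(1.33), np.float64(0.21), np.float64(-0.01)] [ 0.428 -0.138  0.034]
t closed tip [318.4 200.5] open mid [315.3 212.7]
(-0.075, 0, 0.088) [150. 133. 114.]
(-0.11, 0, 0.012) [96. 84. 72.]
(-0.07, 0, 0.05) [149. 132. 114.]
s closed tip [296.4 180.8] open mid [302.6 198.6]
(-0.075, 0, 0.088) [76. 82. 75.]
(-0.11, 0, 0.012) [157. 161. 162.]
(-0.07, 0, 0.05) [38. 39. 41.]
```

Request:
jog_arm([
  [[0,0,-0.7,0],[0,0.3,-1.2,0],[-0.88,1.33,-1.2,0],[-0.88,1.33,-1.2,0],[-0.88,1.33,-1.2,0],[-0.88,1.33,-1.2,0],[-0.88,1.33,-1.2,0]],
], grip=74)

```text
t: 13.65
eef_pos: [0.4282, -0.1389, 0.0842]
ee_rot: [-3.142, -0.001, -3.081]
force: [-0.3, 0.6, -0.2]
width: 0.0648
gripper_force: 0.0
```

Run:
```python
from h import *
go((case(-.087,.08,.034),-3.08))
```

```text
t 13.65 p [ 0.4282 -0.1389  0.1185] rot [-3.142e+00 -1.000e-03 -3.081e+00] F [-0.25  0.61 -0.19] w 64.8
[np.float64(-0.0), np.float64(0.01), np.float64(1.41), np.float64(-0.02)] [ 0.428 -0.138  0.034]
```

Request:
jog_arm([
  [[0,0,0.4,0],[0,0,0.9,0],[0,0,1.2,0],[0,0,1.4,0],[0,0,1.4,0]],
])

```text
t: 14.28
eef_pos: [0.4282, -0.1386, -0.0001]
ee_rot: [-3.141, -0.002, -3.081]
force: [0.5, -0.0, -0.5]
width: 0.0741
gripper_force: 0.0
```

Request:
jog_arm([
  [[0,0,0,0],[0,0,0,0],[0,0,0,0],[0,0,0,0]],
], grip=40, squeeze=12)

```text
t: 14.78
eef_pos: [0.4293, -0.1388, 0.001]
ee_rot: [-3.141, 0.001, -3.08]
force: [1.0, -6.6, 0.4]
width: 0.0496
gripper_force: 12.0
```

```bash
python3 -c "
import numpy as np
f=.0536;R=149.2
for a,b in((0,.69),(.69,1.38)):
  print([[round(-R*(np.cos(f+a)-np.cos(f+t))/60,3),0,round(-R*(np.sin(f+t)-np.sin(f+a))/60,3),0] for t in np.linspace(a,b,9)[1:]])"
```

```text
[[np.float64(-0.021), 0, np.float64(-0.213), 0], [np.float64(-0.06), 0, np.float64(-0.424), 0], [np.float64(-0.117), 0, np.float64(-0.631), 0], [np.float64(-0.191), 0, np.float64(-0.832), 0], [np.float64(-0.283), 0, np.float64(-1.026), 0], [np.float64(-0.391), 0, np.float64(-1.211), 0], [np.float64(-0.515), 0, np.float64(-1.386), 0], [np.float64(-0.653), 0, np.float64(-1.55), 0]]
[[np.float64(-0.152), 0, np.float64(-0.151), 0], [np.float64(-0.316), 0, np.float64(-0.289), 0], [np.float64(-0.492), 0, np.float64(-0.412), 0], [np.float64(-0.677), 0, np.float64(-0.52), 0], [np.float64(-0.871), 0, np.float64(-0.611), 0], [np.float64(-1.072), 0, np.float64(-0.685), 0], [np.float64(-1.279), 0, np.float64(-0.742), 0], [np.float64(-1.49), 0, np.float64(-0.78), 0]]
```

Request:
jog_arm([
  [[-0.021,0,-0.213,0],[-0.06,0,-0.424,0],[-0.117,0,-0.631,0],[-0.191,0,-0.832,0],[-0.283,0,-1.026,0],[-0.391,0,-1.211,0],[-0.515,0,-1.386,0],[-0.653,0,-1.55,0]],
])

```text
t: 15.78
eef_pos: [0.4674, -0.1365, 0.0938]
ee_rot: [-3.141, -0.001, -3.08]
force: [0.3, -5.9, -3.8]
width: 0.0499
gripper_force: 12.0
```

Request:
jog_arm([
  [[-0.152,0,-0.151,0],[-0.316,0,-0.289,0],[-0.492,0,-0.412,0],[-0.677,0,-0.52,0],[-0.871,0,-0.611,0],[-1.072,0,-0.685,0],[-1.279,0,-0.742,0],[-1.279,0,-0.742,0]],
])

```text
t: 16.77
eef_pos: [0.5456, -0.1318, 0.1389]
ee_rot: [-3.14, 0.001, -3.08]
force: [-0.9, -5.3, 5.5]
width: 0.0498
gripper_force: 12.0
```

Request:
jog_arm([
  [[-0.12,0,-0.02,0],[-0.22,0,-0.03,0],[-0.22,0,-0.03,0]],
])

```text
t: 17.15
eef_pos: [0.5586, -0.1311, 0.1411]
ee_rot: [-3.14, 0.002, -3.08]
force: [-1.5, -4.6, 6.4]
width: 0.0498
gripper_force: 12.0
```

Request:
jog_arm([
  [[0,0,0,0],[0,0,0,0],[0,0,0,0]],
], grip=72)

```text
t: 17.52
eef_pos: [0.5576, -0.13, 0.1395]
ee_rot: [3.141, -0.0, -3.08]
force: [0.1, 0.1, -0.0]
width: 0.0709
gripper_force: 0.0
```

Request:
jog_arm([
  [[0,0,-0.2,0],[0,0,-0.6,0],[0.4,0,-0.9,0],[1,0,-1,0],[2,0,-1,0],[2,0,-1,0],[2,0,-1,0]],
])

```text
t: 18.4
eef_pos: [0.4387, -0.1376, 0.201]
ee_rot: [-3.141, 0.002, -3.08]
force: [0.2, -0.0, -0.4]
width: 0.0723
gripper_force: 0.0
```

Run:
```python
from h import *
import math
t=Cam("top");s=Cam("scene")
f=.0536;R_=.1492
for a in(0,1.2,1.38,1.55):
    P=case(.062-R_*math.cos(f+a),.08,.045+R_*math.sin(f+a))
    for c in(t,s):
        u,v=c.proj(P).round().astype(int); print(a,u,v,c.img[v-1:v+2,u-1:u+2].mean((0,1)).round())
for n in(1,2): go((place(n,-.025,0,.12),RY-np.pi),(place(n,-.025,0,.047),RY-np.pi))
```

```text
0 296 206 [156. 145. 137.]
0 286 200 [74. 74. 64.]
1.2 299 171 [137. 120. 102.]
1.2 266 163 [53. 60. 48.]
1.38 299 163 [152. 134. 115.]
1.38 260 159 [154. 157. 161.]
1.55 299 156 [142. 124. 106.]
1.55 255 156 [250. 248. 238.]
t 18.5 p [ 0.439  -0.1375  0.2345] rot [-3.141e+00  1.000e-03 -3.080e+00] F [ 0.36 -0.16 -0.04] w 72.2
[np.float64(-0.39), np.float64(5.13), np.float64(0.35), np.float64(-0.92)] [0.444 0.171 0.214]
[np.float64(-0.39), np.float64(5.13), np.float64(1.57), np.float64(-0.92)] [0.444 0.171 0.141]
t 18.5 p [ 0.439  -0.1375  0.2345] rot [-3.141e+00  1.000e-03 -3.080e+00] F [ 0.36 -0.16 -0.04] w 72.2
[np.float64(-0.52), np.float64(3.55), np.float64(0.35), np.float64(-0.92)] [0.457 0.077 0.214]
[np.float64(-0.52), np.float64(3.55), np.float64(1.57), np.float64(-0.92)] [0.457 0.077 0.141]
```

Request:
jog_arm([
  [[-0.52,3.55,0.35,-0.92],[-0.52,3.55,0.35,-0.92],[-0.52,3.55,0.35,-0.92],[-0.52,3.55,0.35,-0.92],[-0.52,3.55,0.35,-0.92],[-0.52,3.55,0.35,-0.92],[-0.52,3.55,0.7,-0.92],[-0.52,3.55,0.7,-0.92]],
])

```text
t: 19.5
eef_pos: [0.4553, 0.0756, 0.1568]
ee_rot: [-3.141, -0.003, -3.002]
force: [0.3, 0.1, 0.5]
width: 0.072
gripper_force: 0.0
```

```bash
cat >> h.py <<'E'
def weigh(n=14):
    v=[]
    for _ in range(n): grab_frame("top"); v.append(arm.get_state()["force"])
    v=np.array(v); print("F mean",v.mean(0).round(2),"se",(v.std(0)/n**.5).round(2))
E
python3 - <<'E'
from h import *
weigh(); go((place(2,-.025,0,.06),RY-np.pi),(place(2,-.025,0,.047),RY-np.pi))
E
```

```text
F mean [-0.04 -0.02  0.03] se [0.14 0.14 0.15]
t 20.2 p [0.4561 0.0769 0.1921] rot [ 3.142  0.    -3.   ] F [-0.66 -0.77 -0.57] w 71.7
[np.float64(-0.02), np.float64(0.0), np.float64(0.64), np.float64(-0.0)] [0.457 0.077 0.154]
[np.float64(-0.02), np.float64(0.0), np.float64(0.86), np.float64(-0.0)] [0.457 0.077 0.141]
```

Request:
jog_arm([
  [[0,0,0.3,0],[0,0,0.55,0],[0,0,0.64,0],[0,0,0.64,0]],
])

```text
t: 20.7
eef_pos: [0.456, 0.0768, 0.1191]
ee_rot: [-3.141, -0.001, -3.0]
force: [0.3, 0.7, 0.3]
width: 0.0719
gripper_force: 0.0
```

Request:
jog_arm([
  [[0,0,0.06,0],[0,0,0.12,0],[0,0,0.18,0]],
])

```text
t: 21.08
eef_pos: [0.4561, 0.0769, 0.1085]
ee_rot: [3.141, 0.0, -3.0]
force: [-0.7, 0.7, 0.3]
width: 0.0721
gripper_force: 0.0
```

Request:
jog_arm([
  [[0,0,0,0],[0,0,0,0],[0,0,0,0],[0,0,0,0]],
], grip=40, squeeze=25)

```text
t: 21.58
eef_pos: [0.4559, 0.0765, 0.1087]
ee_rot: [-3.141, -0.0, -3.0]
force: [-0.3, -3.7, 1.8]
width: 0.0561
gripper_force: 25.0
```

Request:
jog_arm([
  [[0,0,-0.1,0],[0,0,-0.2,0],[0,0,-0.3,0],[0,0,-0.35,0],[0,0,-0.35,0]],
])

```text
t: 22.2
eef_pos: [0.4562, 0.077, 0.1298]
ee_rot: [3.141, 0.001, -3.0]
force: [-0.2, 0.3, -3.9]
width: 0.0564
gripper_force: 25.0
```

Run:
```python
from h import *
weigh(); s=arm.get_state(); print(s['eef_pos'],s['width'],s['gripper_force'],s['moment'])
def pink(c,w):
    x,y,W,H=w; sub=cv2.resize(c.img[y:y+H,x:x+W],None,fx=8,fy=8,interpolation=cv2.INTER_CUBIC); hsv=cv2.cvtColor(sub,cv2.COLOR_RGB2HSV)
    m=(((hsv[...,0]>165)|(hsv[...,0]<5))&(hsv[...,1]>80)).astype(np.uint8)
    n,l,st,ce=cv2.connectedComponentsWithStats(m)
    for i in range(1,n):
        if st[i,4]>2000: print((st[i]/8).round(1)+np.array([x,y,0,0,0]),(ce[i]/8+[x,y]-.44).round(2))
pink(Cam("scene"),(200,180,65,75))
```

```text
F mean [ 0.09  0.21 -4.51] se [0.17 0.15 0.12]
[0.45606641 0.0768879  0.12954537] 0.056581988368141344 24.99125310278032 [ 0.0060031  -0.04450512  0.05384495]
[200.  181.6   7.4  16.4 659.5] [202.99 189.71]
[ 231.   195.6   20.1   22.5 1380.6] [242.77 207.94]
[ 215.6  215.5   20.5   23.  2096.4] [224.61 225.91]
```

Run:
```python
from h import *
print(arm.get_state()['q'])
go((np.array([.45,.075,.235]),-3.0),(np.array([.42,-.12,.235]),-3.0),(np.array([.42,-.12,.235]),.062))
```

```text
[ 5.94632861e-01  5.83210288e-02 -5.29392349e-01 -1.83822161e-05
 -9.83092911e-01 -2.02379217e+00]
t 22.95 p [0.4561 0.0769 0.1639] rot [ 3.142 -0.    -3.   ] F [ 0.09  0.21 -4.75] w 56.3
[np.float64(0.1), np.float64(-0.02), np.float64(-1.19), np.float64(0.0)] [0.45  0.075 0.235]
[np.float64(1.06), np.float64(-3.16), np.float64(-1.19), np.float64(0.0)] [ 0.42  -0.12   0.235]
[np.float64(1.06), np.float64(-3.16), np.float64(-1.19), np.float64(-35.09)] [ 0.42  -0.12   0.235]
```

Request:
jog_arm([
  [[0,0,-0.4,0],[0,0,-0.8,0],[0.1,0,-1.19,0],[0.3,-0.4,-1.19,-1],[0.6,-0.9,-1.19,-3],[0.8,-1.5,-1.19,-5],[1.06,-2.1,-1.19,-7],[1.06,-2.7,-1.19,-9]],
])

```text
t: 23.95
eef_pos: [0.4151, -0.0935, 0.2013]
ee_rot: [-3.141, 0.001, -2.208]
force: [1.2, 0.7, -4.6]
width: 0.0562
gripper_force: 25.0
```

Run:
```python
from h import *
go((np.array([.42,-.12,.235]),.062),(case(-.01,-.06,.2),.062))
```

```text
t 23.95 p [ 0.4151 -0.0935  0.2356] rot [-3.141e+00  1.000e-03 -2.208e+00] F [ 1.23  0.72 -4.61] w 56.2
[np.float64(0.31), np.float64(-0.33), np.float64(0.01), np.float64(-26.02)] [ 0.42  -0.12   0.235]
[np.float64(1.42), np.float64(-3.1), np.float64(0.59), np.float64(-26.02)] [ 0.514 -0.273  0.2  ]
```

Request:
jog_arm([
  [[0.3,-0.33,0,-2],[0.3,-0.33,0,-4],[0.3,-0.33,0,-6],[0.3,-0.33,0,-8],[0.3,-0.33,0,-10],[0.3,-0.33,0,-12],[0.3,-0.33,0,-14],[0.3,-0.33,0,-16]],
])

```text
t: 24.95
eef_pos: [0.4209, -0.1187, 0.201]
ee_rot: [-3.141, 0.0, -0.813]
force: [-1.0, 0.2, -4.3]
width: 0.0566
gripper_force: 25.0
```

Request:
jog_arm([
  [[0,0,0,-2],[0,0,0,-4],[0,0,0,-6],[0,0,0,-8],[0,0,0,-10],[0,0,0,-10]],
])

```text
t: 25.7
eef_pos: [0.4209, -0.1187, 0.201]
ee_rot: [-3.142, -0.0, 0.053]
force: [0.6, -0.7, -4.6]
width: 0.0566
gripper_force: 25.0
```

Run:
```python
from h import *
go((case(0,-.06,.2),.062),(case(0,-.06,.135),.062))
s=arm.get_state();print(s['moment'],s['width'])
```

```text
t 25.7 p [ 0.4209 -0.1187  0.2353] rot [-3.142 -0.     0.053] F [ 0.57 -0.69 -4.59] w 56.6
[np.float64(1.57), np.float64(2.65), np.float64(0.59), np.float64(-0.1)] [ 0.524 -0.272  0.2  ]
[np.float64(1.57), np.float64(2.65), np.float64(1.67), np.float64(-0.1)] [ 0.524 -0.272  0.135]
[-0.13275894  0.11895951  0.03103554] 0.05661725043711222
```

Request:
jog_arm([
  [[0.8,1.3,0.2,-0.15],[1.65,2.65,0.5,-0.15],[1.65,2.65,0.6,-0.15],[1.65,2.65,0.6,-0.15],[1.65,2.65,0.6,-0.15],[1.65,2.65,0.6,-0.15],[1.65,2.65,0.6,-0.15]],
])

```text
t: 26.58
eef_pos: [0.5285, -0.2713, 0.1661]
ee_rot: [3.141, -0.002, 0.068]
force: [0.1, 0.1, -4.2]
width: 0.0567
gripper_force: 25.0
```

Run:
```python
from h import *
go((case(.006,-.06,.12),.062),(case(.006,-.06,.07),.062))
s=Cam("scene");t=Cam("top")
a=cv2.resize(s.img[110:210,225:325,::-1],(400,400),interpolation=3);b=cv2.resize(t.img[130:230,275:375,::-1],(400,400),interpolation=3)
cv2.imwrite("pics/c8.png",np.hstack([a,b]))
for c,o in((s,[225,110]),(t,[275,130])):
    p=np.array(arm.get_state()['eef_pos'])+[0,0,.0343]; f=lambda X:((c.proj(X)-o)*4).round()
    print('tip',f(p),'base exp',f(p+[-.025,0,-.049]),'low',f(p+[0,0,-.061]),'rimFL',f(case(-.057,.1375,.044)))
```

```text
t 26.57 p [ 0.5285 -0.2713  0.2004] rot [ 3.141e+00 -2.000e-03  6.800e-02] F [ 0.1   0.1  -4.25] w 56.7
[np.float64(0.02), np.float64(0.01), np.float64(1.34), np.float64(0.07)] [ 0.53  -0.272  0.12 ]
[np.float64(0.02), np.float64(0.01), np.float64(2.17), np.float64(0.07)] [ 0.53  -0.272  0.07 ]
tip [259. 132.] base exp [277. 182.] low [257. 181.] rimFL [185. 385.]
tip [260. 166.] base exp [247. 207.] low [243. 183.] rimFL [ 21. 277.]
```

View pics/c8.png

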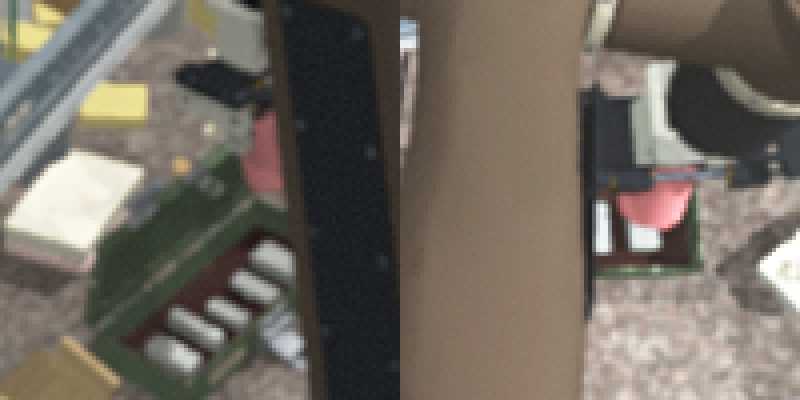

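The last picture shows the lid standing up at left (170,220), the latch lying open at (285,340), and pale decor items on the case floor. The blank hangs tilted at (265,150), bottom towards the robot as planned.

Request:
jog_arm([
  [[0,0,0.5,0.07],[0,0,1,0.07],[0,0,1.34,0.07],[0,0,1.5,0.07],[0,0,1.65,0.07],[0,0,1.8,0.07],[0,0,1.9,0.07],[0,0,1.9,0.07]],
])

```text
t: 27.68
eef_pos: [0.5451, -0.2731, 0.0679]
ee_rot: [3.132, -0.034, 0.069]
force: [-7.2, 23.9, 78.2]
width: 0.0565
gripper_force: 54.7
```

Run:
```python
from h import *
go((case(.006,-.06,.07),.062),(case(-.024,-.06,.07),.062))
```

```text
t 27.68 p [ 0.5451 -0.2731  0.1022] rot [ 3.132 -0.034  0.069] F [-7.19 23.94 78.19] w 56.5
[np.float64(-0.26), np.float64(-0.04), np.float64(0.54), np.float64(0.08)] [ 0.53  -0.272  0.07 ]
[np.float64(-0.76), np.float64(-0.04), np.float64(0.54), np.float64(0.08)] [ 0.5   -0.274  0.07 ]
```

Request:
jog_arm([
  [[0,0,-0.25,0],[0,0,-0.5,0],[0,0,-0.6,0]],
])

```text
t: 28.05
eef_pos: [0.5284, -0.2724, 0.0874]
ee_rot: [3.141, 0.0, 0.061]
force: [-0.2, 0.4, -5.2]
width: 0.0564
gripper_force: 25.0
```

Run:
```python
from h import *
weigh(8)
go((case(.006,-.06,.12),.062))
s=arm.get_state();print(s['moment'],s['q'],s['width'],s['gripper_force'])
```

```text
F mean [ 0.03 -0.12 -4.47] se [0.16 0.18 0.15]
t 28.45 p [ 0.528  -0.2721  0.1204] rot [-3.141e+00  2.000e-03  6.100e-02] F [ 0.04 -0.11 -4.37] w 55.8
[np.float64(0.03), np.float64(-0.0), np.float64(0.01), np.float64(-0.01)] [ 0.53  -0.272  0.12 ]
[-0.18035874  0.09661566 -0.0228757 ] [-1.47145994e-01  3.16535180e-01 -3.09685469e-01 -5.63076912e-05
 -9.46213462e-01  1.77909442e+00] 0.055836200301892784 24.995391760021448
```

Run:
```python
from h import *
import math
s=Cam("scene");f=.0536;R_=.1492
for a in np.arange(1.0,1.7,.06):
    P=case(.062-R_*math.cos(f+a),.08,.045+R_*math.sin(f+a)); u,v=s.proj(P).round().astype(int)
    Q=case(.062-.12*math.cos(.134+a),.1375,.045+.12*math.sin(.134+a))
    print(round(a,2),u,v,s.img[v-1:v+2,u-1:u+2].mean((0,1)).round(),s.proj(Q).round(1))
hsv=cv2.cvtColor(s.img,cv2.COLOR_RGB2HSV)
m=((hsv[...,1]<25)&(hsv[...,2]>120)); ys,xs=np.nonzero(m[145:175,245:275]); print('bar px',np.c_[xs+245,ys+145].mean(0),len(xs))
m=(((hsv[...,0]>165)|(hsv[...,0]<5))&(hsv[...,1]>80)); ys,xs=np.nonzero(m[125:190,275:300]); print('pink',xs.min()+275,xs.max()+275,ys.min()+125,ys.max()+125)
st=np.array(arm.get_state()['eef_pos'])+[0,0,.0343]
for a in(0,.2,.4):  # tilt: pivot 9.5 above tip, 64 mm above base
    ax=np.array([math.sin(a)*math.cos(.062),math.sin(a)*math.sin(.062),math.cos(a)]); pv=st+[0,0,.0095]
    print('tilt',a,'top c',s.proj(pv+ax*.011).round(1),'base c',s.proj(pv-ax*.064).round(1))
```

```text
1.0 271 168 [50. 57. 46.] [257.1 177.4]
1.06 270 166 [49. 56. 45.] [255.8 176.1]
1.12 268 165 [49. 56. 45.] [254.3 174.9]
1.18 266 163 [49. 56. 44.] [252.9 173.7]
1.24 265 162 [49. 56. 44.] [251.5 172.7]
1.3 263 160 [85. 94. 82.] [250.  171.7]
1.36 261 159 [111. 118. 110.] [248.5 170.7]
1.42 259 158 [90. 93. 93.] [247.1 169.9]
1.48 257 157 [146. 145. 139.] [245.6 169.2]
1.54 255 156 [227. 224. 208.] [244.2 168.5]
1.6 254 155 [237. 235. 221.] [242.7 168. ]
1.66 252 154 [238. 236. 222.] [241.3 167.5]
bar px [251.87019231 157.33173077] 208
pink 275 291 159 187
tilt 0 top c [289.5 154.9] base c [288.8 169.2]
tilt 0.2 top c [289.  154.7] base c [291.3 170.2]
tilt 0.4 top c [288.6 154.6] base c [293.8 170.7]
```

The block at tip z 0.102 fits the gripper body sitting on the lid's upper edge (0.102 + 0.066 = 0.168, against the lid edge at 0.165). I'll raise the arm and nudge the lid further open gently before lowering.

Request:
jog_arm([
  [[0,0,-0.4,0],[0,0,-0.75,0],[0.1,0,-0.75,0],[0.2,0,-0.75,0],[0.27,0,-0.75,0],[0.34,0,-0.75,0],[0.4,0,-0.75,0],[0.45,0,-0.75,0]],
])

```text
t: 29.5
eef_pos: [0.5556, -0.2704, 0.1318]
ee_rot: [-3.142, 0.0, 0.061]
force: [-0.5, -0.6, -3.7]
width: 0.0561
gripper_force: 25.0
```

```bash
cat >> h.py <<'E'
def lidscan(y=.1375):
    import math
    s=Cam("scene"); f=.0536
    for a in np.arange(1.24,1.7,.06):
        P=case(.062-.1492*math.cos(f+a),.08,.045+.1492*math.sin(f+a)); u,v=s.proj(P).round().astype(int)
        print(round(a,2),u,v,s.img[v-1:v+2,u-1:u+2].mean((0,1)).round())
E
python3 - <<'E'
from h import *
lidscan(); go((case(.031,-.06,.165),.062))
E
```

```text
1.24 265 162 [52. 61. 48.]
1.3 263 160 [52. 60. 47.]
1.36 261 159 [58. 66. 54.]
1.42 259 158 [90. 94. 86.]
1.48 257 157 [96. 98. 95.]
1.54 255 156 [100. 102. 103.]
1.6 254 155 [158. 158. 150.]
1.66 252 154 [231. 229. 213.]
t 29.55 p [ 0.556  -0.2705  0.1661] rot [ 3.142 -0.     0.061] F [ 0.48  0.02 -4.37] w 55.9
[np.float64(-0.02), np.float64(-0.0), np.float64(0.02), np.float64(-0.01)] [ 0.555 -0.27   0.165]
```

Request:
jog_arm([
  [[-0.25,0,0,0],[-0.45,0,0.3,0],[-0.45,0,0.7,0],[-0.45,0,0.95,0],[-0.45,0,1.05,0],[-0.45,0,1.1,0]],
])

```text
t: 30.3
eef_pos: [0.5288, -0.2723, 0.0661]
ee_rot: [3.141, -0.0, 0.061]
force: [0.1, -0.0, -4.6]
width: 0.0562
gripper_force: 25.0
```

Request:
jog_arm([
  [[0,0,0.08,0],[0,0,0.16,0],[0,0,0.24,0]],
])

```text
t: 30.68
eef_pos: [0.5286, -0.2721, 0.0514]
ee_rot: [3.142, -0.0, 0.061]
force: [-0.4, -0.5, -5.6]
width: 0.0564
gripper_force: 25.0
```

Request:
jog_arm([
  [[0,0,0.08,0],[0,0,0.16,0],[0,0,0.2,0]],
])

```text
t: 31.05
eef_pos: [0.5283, -0.2721, 0.0391]
ee_rot: [-3.141, 0.0, 0.061]
force: [0.8, -0.3, -4.9]
width: 0.0562
gripper_force: 25.0
```

Request:
jog_arm([
  [[0,0,0.06,0],[-0.05,0,0.06,0],[-0.1,0,0.06,0],[-0.15,0,0.06,0]],
])

```text
t: 31.55
eef_pos: [0.5193, -0.2727, 0.0362]
ee_rot: [3.142, -0.0, 0.061]
force: [0.4, 1.0, -4.4]
width: 0.0561
gripper_force: 25.0
```

Request:
jog_arm([
  [[-0.04,0,0,0],[-0.08,0,0,0],[-0.12,0,0,0]],
])

```text
t: 31.92
eef_pos: [0.5143, -0.2732, 0.0368]
ee_rot: [3.141, -0.004, 0.062]
force: [6.1, 2.3, -2.2]
width: 0.0564
gripper_force: 25.0
```

Request:
jog_arm([
  [[-0.04,0,0,0],[-0.08,0,0,0],[-0.12,0,0,0]],
])

```text
t: 32.3
eef_pos: [0.51, -0.2741, 0.0382]
ee_rot: [3.139, -0.009, 0.063]
force: [8.3, 0.4, -0.3]
width: 0.0563
gripper_force: 25.0
```

Request:
jog_arm([
  [[0,0,0,0],[0,0,0,0]],
], squeeze=13)

```text
t: 32.55
eef_pos: [0.5056, -0.2737, 0.0362]
ee_rot: [3.141, -0.001, 0.061]
force: [2.6, -0.4, -2.8]
width: 0.0566
gripper_force: 13.0
```

Request:
jog_arm([
  [[-0.04,0,0,0],[-0.08,0,0,0],[-0.12,0,0,0],[-0.12,0,0,0]],
])

```text
t: 33.05
eef_pos: [0.4974, -0.274, 0.0359]
ee_rot: [-3.141, 0.001, 0.061]
force: [2.5, -0.3, -3.6]
width: 0.0565
gripper_force: 13.0
```

Request:
jog_arm([
  [[0.02,0,0.04,0],[0.02,0,0.08,0],[0.02,0,0.12,0]],
])

```text
t: 33.42
eef_pos: [0.4985, -0.2738, 0.0282]
ee_rot: [-3.141, 0.001, 0.061]
force: [0.5, 0.6, -4.9]
width: 0.0565
gripper_force: 13.0
```

Request:
jog_arm([
  [[0,0,0.03,0],[0,0,0.06,0],[0,0,0.06,0]],
])

```text
t: 33.8
eef_pos: [0.4988, -0.2739, 0.0249]
ee_rot: [-3.141, 0.001, 0.061]
force: [0.1, 0.6, -5.4]
width: 0.0564
gripper_force: 13.0
```

Request:
jog_arm([
  [[0,0,0.03,0],[0,0,0.06,0],[0,0,0.06,0]],
])

```text
t: 34.17
eef_pos: [0.499, -0.2739, 0.0214]
ee_rot: [-3.141, 0.0, 0.061]
force: [-0.2, 0.1, -4.5]
width: 0.0566
gripper_force: 13.0
```

Request:
jog_arm([
  [[0,0,0.03,0],[0,0,0.06,0],[0,0,0.06,0]],
])

```text
t: 34.55
eef_pos: [0.499, -0.2743, 0.0195]
ee_rot: [3.141, -0.0, 0.062]
force: [-5.2, 1.1, 10.5]
width: 0.0567
gripper_force: 13.0
```

Request:
jog_arm([
  [[0,0,-0.02,0],[0,0,-0.03,0]],
], squeeze=4)

```text
t: 34.8
eef_pos: [0.4993, -0.2739, 0.0197]
ee_rot: [-3.142, -0.0, 0.061]
force: [0.2, 1.1, -4.4]
width: 0.0566
gripper_force: 4.0
```

Request:
jog_arm([
  [[0,0,0,0],[0,0,0,0],[0,0,0,0]],
], grip=66)

```text
t: 35.17
eef_pos: [0.4995, -0.274, 0.02]
ee_rot: [3.141, -0.0, 0.062]
force: [-1.1, -0.3, -0.2]
width: 0.0659
gripper_force: 0.0
```

Request:
jog_arm([
  [[0,0,-0.2,0],[0,0,-0.6,0],[0,0,-1.2,0],[0,0,-2,0],[-0.5,0,-2.6,0],[-1,0,-2.8,0]],
])

```text
t: 35.92
eef_pos: [0.44, -0.2781, 0.1913]
ee_rot: [3.14, -0.005, 0.062]
force: [-0.1, -0.6, -0.5]
width: 0.0658
gripper_force: 0.0
```

Run:
```python
from h import *
print(arm.get_state()['q'],arm.get_state()['t'])
lidscan()
go((np.array([.42,-.05,.24]),.142),(place(1,-.025,0,.1),.142))
```

```text
[-1.85677934e-01  1.00527854e-01 -3.30002002e-01  7.50969908e-04
 -1.13541931e+00  1.81814193e+00] 35.925
1.24 265 162 [55. 64. 51.]
1.3 263 160 [56. 66. 52.]
1.36 261 159 [60. 69. 55.]
1.42 259 158 [ 99. 110.  94.]
1.48 257 157 [170. 173. 160.]
1.54 255 156 [151. 152. 146.]
1.6 254 155 [148. 150. 151.]
1.66 252 154 [209. 209. 203.]
t 35.98 p [ 0.4367 -0.278   0.2263] rot [ 3.14  -0.004  0.061] F [-3.91  0.68 -0.74] w 65.7
[np.float64(-0.05), np.float64(-3.81), np.float64(-0.23), np.float64(-0.93)] [ 0.42 -0.05  0.24]
[np.float64(0.57), np.float64(-7.46), np.float64(0.54), np.float64(-0.93)] [0.444 0.171 0.194]
```

Request:
jog_arm([
  [[-0.05,-1,-0.23,0],[-0.05,-2,-0.23,0],[-0.05,-3,-0.23,0],[-0.05,-4,-0.23,-0.9],[0.2,-5,-0.1,-0.9],[0.5,-6,0.1,-0.9],[0.52,-7,0.3,-0.9],[0.52,-7.46,0.5,-0.9]],
], grip=72)

```text
t: 36.98
eef_pos: [0.443, 0.174, 0.1581]
ee_rot: [-3.141, -0.001, 0.142]
force: [-0.5, -0.8, 0.3]
width: 0.0719
gripper_force: 0.0
```

Request:
jog_arm([
  [[0,0,0,0],[0,0,0,0],[0,0,0,0]],
])

```text
t: 37.35
eef_pos: [0.4433, 0.1704, 0.1585]
ee_rot: [-3.141, -0.001, 0.139]
force: [-0.3, -0.4, 0.4]
width: 0.0724
gripper_force: 0.0
```

Run:
```python
from h import *
go((place(1,-.027,0,.06),.142),(place(1,-.027,0,.049),.142))
```

```text
t 37.35 p [0.4433 0.1704 0.1928] rot [-3.141e+00 -1.000e-03  1.390e-01] F [-0.26 -0.39  0.42] w 72.4
[np.float64(-0.03), np.float64(-0.01), np.float64(0.65), np.float64(-0.04)] [0.442 0.171 0.154]
[np.float64(-0.03), np.float64(-0.01), np.float64(0.84), np.float64(-0.04)] [0.442 0.171 0.143]
```

Request:
jog_arm([
  [[-0.03,0,0.3,0],[-0.03,0,0.55,0],[-0.03,0,0.65,0],[-0.03,0,0.7,0],[-0.03,0,0.78,0],[-0.03,0,0.83,0]],
])

```text
t: 38.1
eef_pos: [0.4413, 0.1709, 0.1079]
ee_rot: [-3.141, -0.0, 0.14]
force: [-0.1, 0.0, -0.5]
width: 0.072
gripper_force: 0.0
```

Request:
jog_arm([
  [[0,0,0,0],[0,0,0,0],[0,0,0,0],[0,0,0,0]],
], grip=40, squeeze=25)

```text
t: 38.6
eef_pos: [0.4411, 0.1707, 0.1081]
ee_rot: [3.141, 0.0, 0.14]
force: [-1.1, -2.1, 1.4]
width: 0.0567
gripper_force: 25.0
```

Request:
jog_arm([
  [[0,0,-0.1,0],[0,0,-0.2,0],[0,0,-0.3,0],[0,0,-0.35,0],[0,0,-0.35,0]],
])

```text
t: 39.22
eef_pos: [0.4413, 0.1709, 0.1293]
ee_rot: [-3.141, -0.0, 0.14]
force: [0.2, -0.1, -2.8]
width: 0.0563
gripper_force: 25.0
```

Run:
```python
from h import *
weigh(14); go((np.array([.42,-.05,.24]),.142))
```

```text
F mean [ 0.13  0.13 -2.62] se [0.09 0.15 0.17]
t 39.92 p [0.4412 0.1708 0.1633] rot [-3.142 -0.     0.14 ] F [ 0.11  1.35 -2.27] w 56.4
[np.float64(-0.86), np.float64(3.6), np.float64(-1.28), np.float64(-0.02)] [ 0.42 -0.05  0.24]
```

Second blank weighs about 267 g, under 300 g, so it goes back in its rack place.

Request:
jog_arm([
  [[0,0,0.08,0],[0,0,0.16,0],[0,0,0.22,0],[0,0,0.27,0],[0,0,0.31,0],[0,0,0.33,0],[0,0,0.33,0]],
])

```text
t: 40.8
eef_pos: [0.4412, 0.1708, 0.1092]
ee_rot: [3.142, 0.0, 0.14]
force: [-0.1, 0.5, -2.8]
width: 0.0562
gripper_force: 25.0
```

Request:
jog_arm([
  [[0,0,0.02,0],[0,0,0.04,0],[0,0,0.04,0]],
])

```text
t: 41.18
eef_pos: [0.4415, 0.1708, 0.1081]
ee_rot: [-3.141, -0.001, 0.14]
force: [-5.5, -2.5, 11.6]
width: 0.0564
gripper_force: 25.0
```

Seated on the board. Easing the squeeze and releasing.

Request:
jog_arm([
  [[0,0,-0.01,0],[0,0,-0.01,0]],
], squeeze=4)

```text
t: 41.42
eef_pos: [0.4414, 0.1706, 0.1078]
ee_rot: [3.141, -0.001, 0.14]
force: [-1.4, -2.6, 4.5]
width: 0.0565
gripper_force: 4.0
```

Request:
jog_arm([
  [[0,0,0,0],[0,0,0,0],[0,0,0,0],[0,0,0,0]],
], grip=72)

```text
t: 41.92
eef_pos: [0.4412, 0.1709, 0.1073]
ee_rot: [-3.142, 0.0, 0.14]
force: [-0.4, 0.0, -0.7]
width: 0.0716
gripper_force: 0.0
```

Request:
jog_arm([
  [[0,0,-0.2,0],[0,0,-0.6,0],[0,0,-1.2,0],[0,0,-1.8,0],[-0.5,0,-2.2,0],[-1,0,-2.2,0],[-1,1,-2.2,0],[-1,1,-2.2,0]],
])

```text
t: 42.92
eef_pos: [0.3898, 0.1011, 0.2406]
ee_rot: [-3.141, -0.002, 0.139]
force: [0.6, 0.2, -0.3]
width: 0.0718
gripper_force: 0.0
```

Run:
```python
from h import *
s=Cam("scene");print(arm.get_state()['t'])
def ell(c,w,lo):
    x,y,W,H=w; sub=cv2.resize(c.img[y:y+H,x:x+W],None,fx=8,fy=8,interpolation=cv2.INTER_CUBIC); hsv=cv2.cvtColor(sub,cv2.COLOR_RGB2HSV)
    for th in(lo,145):
        m=(((hsv[...,0]>165)|(hsv[...,0]<5))&(hsv[...,1]>80)&(hsv[...,2]>th)).astype(np.uint8)
        m=cv2.morphologyEx(m,cv2.MORPH_OPEN,np.ones((9,9)))
        for q in cv2.findContours(m,0,1)[0]:
            if cv2.contourArea(q)>1500: e=cv2.fitEllipse(cv2.convexHull(q)); print(th,(np.array(e[0])/8+[x,y]-.44).round(2),(np.array(e[1])/8).round(1),(np.array(cv2.boundingRect(q))/8).round(1))
ell(s,(205,190,55,60),100); print('case'); ell(s,(275,140,40,60),105)
print('expected upright in case: top',s.proj(case(-.024,-.06,.078)),'base',s.proj(case(-.024,-.06,.003)))
lidscan()
a=cv2.resize(s.img[130:240,200:330,::-1],None,fx=5,fy=5,interpolation=3);cv2.imwrite("pics/end.png",a)
```

```text
42.975
100 [225.16 226.2 ] [18.3 23.6] [10.9 25.2 20.  23.2]
145 [225.34 223.42] [15.9 20.3] [11.1 25.2 19.8 15.1]
case
105 [293.86 175.31] [16.3 21.4] [12.8 26.  15.5 20.6]
145 [295.53 171.26] [10.9 15.5] [13.2 26.2 14.9 10.4]
expected upright in case: top [294.5651628  169.75712556] base [293.765104   183.46235307]
1.24 265 162 [46. 48. 50.]
1.3 263 160 [49. 44. 41.]
1.36 261 159 [36. 35. 35.]
1.42 259 158 [33. 33. 33.]
1.48 257 157 [32. 32. 34.]
1.54 255 156 [34. 33. 35.]
1.6 254 155 [33. 33. 35.]
1.66 252 154 [33. 33. 34.]
```

Run:
```python
from h import *
t=Cam("top");x,y,W,H=310,165,50,55
sub=cv2.resize(t.img[y:y+H,x:x+W],None,fx=8,fy=8,interpolation=cv2.INTER_CUBIC); hsv=cv2.cvtColor(sub,cv2.COLOR_RGB2HSV)
print('exp top',t.proj(case(-.026,-.06,.078)))
for th in(120,205):
    m=(((hsv[...,0]>165)|(hsv[...,0]<5))&(hsv[...,1]>80)&(hsv[...,2]>th)).astype(np.uint8)
    for q in cv2.findContours(m,0,1)[0]:
        if cv2.contourArea(q)>1500:
            e=cv2.fitEllipse(cv2.convexHull(q)); c=np.array(e[0])/8+[x,y]-.44; print(th,c.round(2),(np.array(e[1])/8).round(1))
            s=Cam("scene"); print('tri',tri(t,c,s,(295.53,171.26)).round(4), 'at .078',(rot(-CY)@(t.plane(c,.078)[:2]-CO)).round(4))
st=arm.get_state(); print(st['t'],st['force'])
```

```text
exp top [332.65017717 187.6390459 ]
120 [330.88 189.52] [15.1 20.6]
tri [ 0.4895 -0.2667  0.0805] at .078 [-0.033  -0.0527]
43.125 [ 0.05992582 -0.54736387  0.63838677]
```

```bash
python3 -c "
from station import arm
print(arm.job_done())"
```

```text
the job is handed in; nothing more can be done
None
```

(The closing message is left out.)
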